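Ply two plaster test discs and hold the moisture meter on the marked spot

ROBOT

A 6-joint arm with a two-finger parallel gripper is mounted at the origin on the work surface. World frame = base frame: x ahead of the robot, y to its left, z up, the work surface at z = 0. Lengths are in mm, angles in rad, forces in N, time in s.
With the tool pointing down it reaches from about 350 to 975 mm from the base axis. Payload 17.4 kg.
Tool frame: the origin (TCP) lies at the very end of the fingers, on their centre line; the grasp point (between the pads) lies 19 mm behind it; z points along the fingers, y is the line along which they close (so a half turn about z gives the same grasp; the last joint's range is limited). The gripper opens to 85 mm and grips with 20 to 120 N. Pads are 22 mm wide; open, the fingers measure 114 mm over their backs; the gripper's body (76 mm by 85 mm) begins 54 mm behind the grasp point. The pads swing forward as they close: fully open they stand 13 mm farther back than shut.
Start: joints at [1.078, 0.116, 1.442, -0, 1.584, -0.038], TCP at [296.524, 606.388, 231.303] pointing down, gripper open.
Joint ranges: [-2.83, 2.83], [-0.83, 2.19], [0.07, 2.5], [-1.14, 4.28], [0.01, 3], [-2.97, 2.97]. Speed limits (rad/s): [1.89, 1.89, 2.22, 3.14, 3.14, 3.14].

INTERFACE

Orientations are given as a unit quaternion [x, y, z, w].
In Python, from plant import telemetry, grab_frame, camera_model, r gives the robot as it stands. The module is installed in compiled form; this text tells all that it offers.
- The arm moves only by the tool arm_command, never from a script. Its argument "steps" is a list of rows, each a list of 3 entries, a list of its own where there are three numbers: the shift along the tool's x, y, z each as a share of 5 cm, from -1 to 1, then the turn, a rotation vector about the tool's x, y, z each as a share of pi/2 rad, from -1 to 1, then the opening, from 0 (shut) to 1 (fully open). In form: [[[tx, ty, tz], [rx, ry, rz], grip], ...]. A call has 1 to 8 rows; each row shifts and turns the commanded pose from where the row before left it, along the tool's axes as they then stand; what a row does not reach is not made up. A row lasts 1/10 s, in which the tool goes at most 50 mm and 8.59 degrees, less where a joint would pass 70% of its speed; a pose out of reach is approached as far as the arm can. A call with a number of a shift or a turn outside -1 to 1 is refused whole. A call with a gripper value outside its range is refused whole. The fingers move at their own pace and stop on an object; "squeeze" is the grip in N (left out, the last holds). Time passes only in rows, so rows that do not move let the fingers close. It gives the time, the measured TCP pose, the force, the opening and the grip force at its end, in the units of the state.
- telemetry.read_state(): the state, without advancing time (a new reading comes with each control period).
- grab_frame(name): name is "side" or "top"; returns (picture, depth): 480x640x3 uint8, blue, green, red; 480x640 float32, mm along the optical axis (not along the pixel's ray), 0 where there is no reading.
- camera_model(name): a dict with "mtx" (3x3 intrinsics, pixels), "dist" ([k1, k2, p1, p2, k3] as OpenCV has them; the pictures are not rectified), "cam_to_world" (4x4, takes a point from camera to world coordinates). Camera axes: x right, y up, looking along -z (the intrinsics and any distortion apply to the point x, -y, -z); pixel columns grow to the right and rows downward; lengths in mm; the calibration is good to about 2 mm. A picture is of the moment at which its call begins. camera_model takes no time and is no camera call.
- r.close_job(): hands the job in; it is judged then, once.
The state is a dict: "time": time; "joint_pos": joint angles; "joint_vel": joint speeds; "joint_efforts": joint torques, N m; "eef_pos": TCP position; "eef_rot": TCP orientation; "contact_force": force on the tool from outside, world axes, zero at the start; "torque": the same for the moment, N m; "gripper_width": opening from 0.0 (shut) to 1.0 (fully open); "gripper_force": force on a finger pad.
Only numpy, scipy, OpenCV 4.12 (cv2) and the standard library are available. Lean on these libraries where they do the work, as an engineer would, in place of code of your own. Each camera call takes 0.05 s, during which the arm holds its last target. There are 200 camera calls.

TASK

Check the plaster test discs for damp: one alone is too thin for the meter, so lay the plain disc in the middle of the grey plate and the disc with the blue ring squarely on top of it, ring up, setting them down without dropping them. Then lift the orange moisture meter out of its stand and hold it upright with its sprung sensing head in the middle of the blue ring, pressing only lightly, so that the head is pushed about halfway in: clearly pressed, but not to its stop. Finish still holding the meter there in the gripper, touching nothing but the marked disc, with the stack still centred and the other things on the counter where they were.

Things in the scene. Friction and masses are not known exactly. Their poses are not given: they have to be found in the camera images.
- rack: Slatted teak drying rack, fixed, 180 (its x) by 320 mm (its y). Origin: centre of its underside at counter height; the slats' flat tops are 70 mm above it (slats 24 mm wide along y, 8 mm gaps). Guard rail folded down on its +x side, no handling needed; corner posts with toggle latches at x = 80, y = +-167 mm rise 18 mm above the slats. The two discs lie on it 100 mm or more apart.
- disc_plain: Plain cream plaster disc without any mark, 54 mm across, 12 mm thick, about 35 g, lying flat on the rack. Origin: centre of its underside, z up.
- disc_marked: Cream plaster disc with a blue ring (23 mm across) and a blue dot drawn at the centre of its top face; otherwise like the plain one: 54 mm across, 12 mm thick, about 35 g, lying flat on the rack, ring up. Origin: centre of its underside, z up.
- mark (a point): The marked spot: centre of the blue ring, in the middle of the marked disc's top face, 12 mm above that disc's origin.
- plate: Loose round grey plastic insulating plate on the counter, 120 mm across, 10 mm thick, 300 g, with a thin white circle (60 mm across) that shows its middle. Origin: centre of its underside, so its top is 10 mm above.
- stand: Black bench stand, fixed, about 90 by 66 mm (its x and y) on a low steel foot, 62 mm high, with a pocket in its top that holds the meter upright; 25 mm of the meter's housing sits in the pocket with 1.5 mm clearance all round (pull it straight up). Origin: centre of its underside at counter height.
- meter: Orange moisture meter, about 165 g, upright in the stand. Origin: tip of its sensing head (head out), z up along the meter; 2 mm above the counter in the stand. Flat-sided housing 48 (x) by 28 mm (y) from z = 35 to 148 mm, black collar 31 mm across from z = 12 to 36, steel head 16 mm across (domed) below. Rubber grips on the +-y sides, displays on +-x. Grip the 28 mm sides at z = 105 to 120 mm.
- meter_tip (a point): Tip of the meter's steel sensing head (lowest point), on the meter's long axis; it moves up into the collar as it is pressed.
- meter_head (a joint): How far the sprung sensing head is pushed into the collar, m: 0 = fully out, 0.008 = at its stop. Spring: it starts to move at about 0.8 N, takes about 2.4 N at 4 mm and 4 N at the stop.
- cone: Bystander: cream plaster support cone, 68 mm across the foot, 88 mm high. Origin: centre of its underside.
- sherd: Bystander: curved terracotta black-figure sherd, about 84 by 77 mm, 14 mm high, lying convex side up. Origin: under its middle.
- bottle_base: Bystander: squat brown glass bottle base, 72 mm across, 44 mm high, open. Origin: centre of its underside.
- spatula: Bystander: slim stainless plaster spatula with a round dark wooden handle, 210 mm long, 17 mm wide, lying along its x. Origin: underside, about the middle.
- brush: Bystander: brush, 170 mm long, lying along its x. Origin: underside, about the middle.

How it is judged:
By the outcome, as a careful person would: the job done as asked, in the order asked, and still so for the second after the job is handed in, while the arm keeps its last pose, push and grip.
It also fails if it takes over 64 s, if anything falls off the work surface, if the arm or the gripper's body presses on something with over 40 N, if the wrist force passes 120 N, or if a joint passes its speed limit or range.

## Working session

There is one attempt and no reset: what is moved stays moved. The work goes in short steps, Python scripts to look and compute and a tool call to move; the robot and the scene stay as the last step left them, time stands still between calls to the robot, and variables do not carry over. Pictures are saved under pics/ and viewed, at most 10 in all, crops included, and the job is handed in when it is done.

Besides the shell and the picture viewer there is one more tool, called after "Call:" as name(argument=value, ...) on one line, values as JSON. arm_command: Moves the arm, as the interface text tells. Its arguments: {"type":"object","properties":{"steps":{"type":"array","items":{"type":"array"}},"squeeze":{"type":"number"}},"required":["steps"]}

```bash
mkdir -p pics; cat > h.py <<'E'
import numpy as np, cv2
from plant import telemetry, grab_frame, camera_model, r
def px2w(cam,pts,z=None,depth=None):
    m=camera_model(cam);K=np.array(m["mtx"],float);D=np.array(m["dist"],float);T=np.array(m["cam_to_world"],float)
    u=cv2.undistortPoints(np.array(pts,float).reshape(-1,1,2),K,D).reshape(-1,2)
    d=np.c_[u[:,0],-u[:,1],-np.ones(len(u))]
    o=T[:3,3]; w=d@T[:3,:3].T
    if z is not None: return o+w*((z-o[2])/w[:,2])[:,None]
    return o+w*np.array(depth,float).reshape(-1,1)
def tri(pa,pb,ca="side",cb="top"):
    # closest point of two rays
    o1=px2w(ca,[pa],depth=[0])[0];d1=px2w(ca,[pa],depth=[1])[0]-o1
    o2=px2w(cb,[pb],depth=[0])[0];d2=px2w(cb,[pb],depth=[1])[0]-o2
    s=np.linalg.lstsq(np.c_[d1,-d2],o2-o1,rcond=None)[0]
    p,q=o1+s[0]*d1,o2+s[1]*d2
    return (p+q)/2,np.linalg.norm(p-q)
E
python3 - <<'E'
from h import *
for c in ("side","top"):
    p,d=grab_frame(c); cv2.imwrite(f"pics/{c}0.png",p); np.save(f"{c}0.npy",d)
    m=camera_model(c); print(c,np.round(m["mtx"],1).tolist(),np.round(m["dist"],3),np.round(m["cam_to_world"],3).tolist(),(d==0).mean())
print(telemetry.read_state())
E
```

```text
side [[543.8, 0.0, 316.6], [0.0, 543.8, 242.1], [0.0, 0.0, 1.0]] [-0.14  0.    0.    0.    0.  ] [[0.93, 0.201, -0.308, 166.54], [-0.368, 0.522, -0.769, -975.046], [0.007, 0.829, 0.56, 786.479], [0.0, 0.0, 0.0, 1.0]] 0.00396484375
top [[444.4, 0.0, 314.4], [0.0, 444.4, 246.9], [0.0, 0.0, 1.0]] [-0.114  0.     0.     0.     0.   ] [[-0.0, 0.985, -0.172, 400.756], [-1.0, -0.0, -0.0, -43.16], [-0.0, 0.172, 0.985, 901.468], [0.0, 0.0, 0.0, 1.0]] 0.003987630208333333
{'time': 0.1, 'joint_pos': array([ 1.07820018e+00,  1.16452962e-01,  1.44220449e+00,  3.03048966e-05,
        1.58403702e+00, -3.77873674e-02]), 'joint_vel': array([-0.00088149,  0.00065322, -0.00203077,  0.00013516,  0.00105722,
        0.00040413]), 'joint_efforts': array([-4.57121803e-05, -7.33666921e+01, -6.33781457e+01, -1.38205619e-04,
        5.47856776e-03, -8.26347673e-06]), 'eef_pos': array([296.42744759, 606.22610788, 230.62219011]), 'eef_rot': array([ 2.25449276e-01,  9.74254751e-01, -5.27680153e-04, -1.59011898e-04]), 'contact_force': array([-0.99726138, -0.17905216, -0.38146401]), 'torque': array([ 0.00694496, -0.01934232,  0.05829061]), 'gripper_force': 0.0, 'gripper_width': 0.9995971481718717}
```

View pics/side0.png

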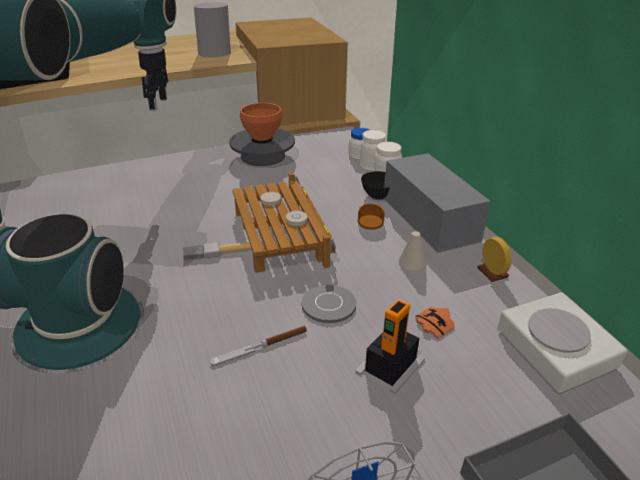

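View pics/top0.png

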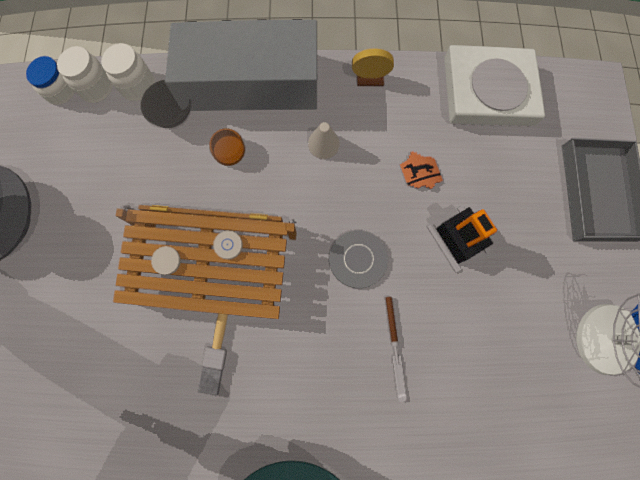

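The side view shows the plain disc at about (271,199), the marked disc at (296,217), the plate at (329,304) and the meter around (396,325). In the top view they are at (166,261), (228,244), (360,259) and (470,232). I'll enlarge both to read these more closely.

```bash
python3 - <<'E'
import cv2,numpy as np
t=cv2.imread("pics/top0.png");s=cv2.imread("pics/side0.png")
def crop(i,x,y,w,h,k): 
    c=cv2.resize(i[y:y+h,x:x+w],None,fx=k,fy=k,interpolation=cv2.INTER_CUBIC)
    for a in range(0,w,10):
        cv2.line(c,(a*k,0),(a*k,4 if a%50 else 10),(0,0,255),1)
    for a in range(0,h,10): cv2.line(c,(0,a*k),(4,a*k),(0,0,255),1)
    return c
# top: discs region (140..270,220..290) x3... ; meter (420..520,190..290)
A=np.vstack([crop(t,140,220,130,75,4),crop(t,325,225,130,75,4)])
B=crop(t,425,195,75,75,4)
C=np.zeros((600,800,3),np.uint8);C[:600,:520]=A[:600];C[:280,520:]=B[:280,:280]
cv2.imwrite("pics/ctop.png",C)
A=np.vstack([crop(s,250,180,80,60,5),crop(s,290,275,80,60,5)])
B=crop(s,350,290,80,110,5)
C=np.zeros((600,800,3),np.uint8);C[:,:400]=A;C[:550,400:]=B
cv2.imwrite("pics/cside.png",C)
E
```

```text
(no output)
```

View pics/ctop.png

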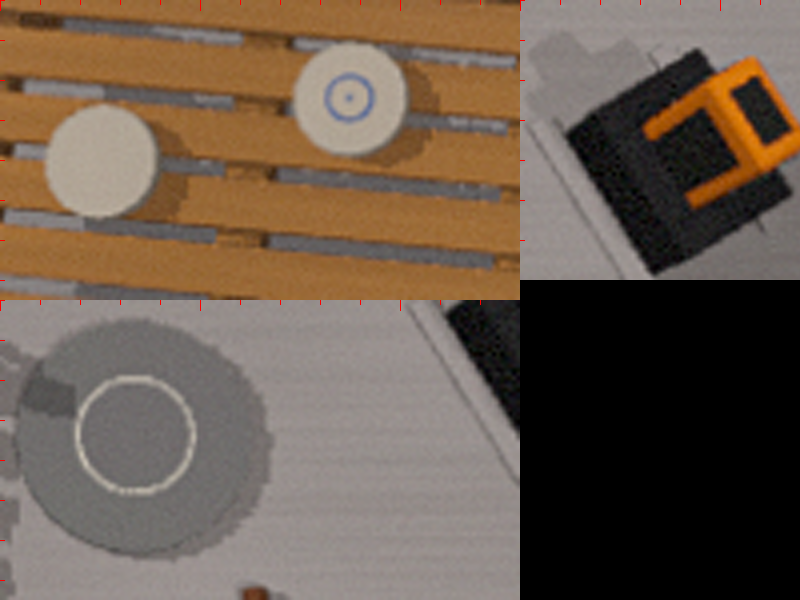

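View pics/cside.png

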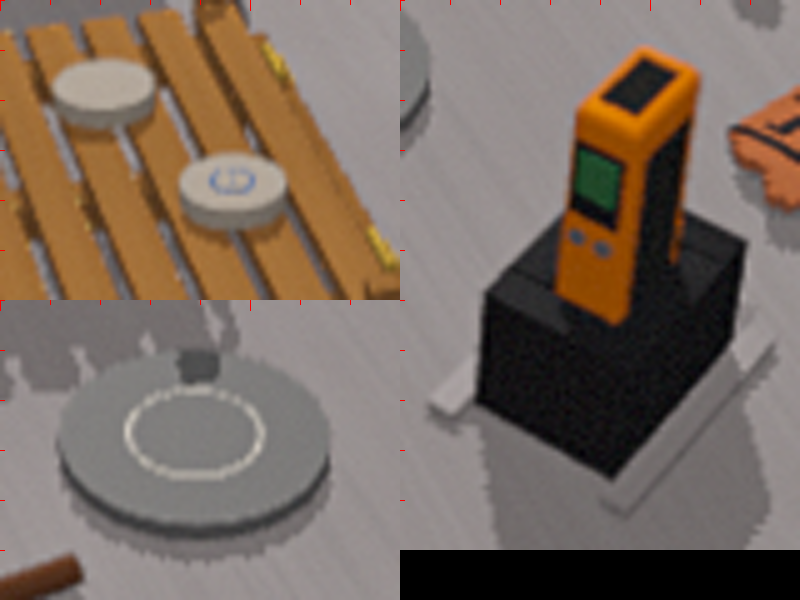

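The enlarged top view puts the plain disc at (164.9,259.9), the ring at (226.9,244.1), the plate circle at (358.5,258.1) and the meter top at (483.6,223.1). In the side view they are at (270.4,197), (296,215.6), (328.4,301) and (398,305.8). Next I'll triangulate these and check them against the depth images.

```bash
cat >> h.py <<'E'
def cloud(cam,d):
    v,u=np.nonzero(d>0); return px2w(cam,np.c_[u,v],depth=d[v,u])
E
python3 - <<'E'
from h import *
for n,a,b in [("plain",(270.4,197),(164.9,259.9)),("mark",(296,215.6),(226.9,244.1)),("plate",(328.4,301),(358.5,258.1)),("meter",(398,305.8),(483.6,223.1))]:
    p,e=tri(a,b);print(n,p.round(1),round(e,1))
    for cam in ("top","side"):
        P=cloud(cam,np.load(cam+"0.npy"))
        q=P[np.linalg.norm(P[:,:2]-p[:2],axis=1)<(70 if n=="plate" else 36)]
        zt=p[2]
        q=q[abs(q[:,2]-zt)<(4 if n!="meter" else 4)]
        if len(q)<5: print(cam,"few");continue
        (c,s,an)=cv2.minAreaRect(q[:,:2].astype(np.float32)); cc,rr=cv2.minEnclosingCircle(q[:,:2].astype(np.float32))
        print(" ",cam,len(q),np.median(q,0).round(1),"rect",np.round(c,1),np.round(s,1),round(an,1),"circ",np.round(cc,1),round(rr,1))
# stand/ meter body yaw
for cam in ("top","side"):
    P=cloud(cam,np.load(cam+"0.npy"));q=P[(np.linalg.norm(P[:,:2]-p[:2],axis=1)<75)]
    s=q[abs(q[:,2]-62)<4];print(cam,"stand",cv2.minAreaRect(s[:,:2].astype(np.float32)))
    s=q[(q[:,2]>75)&(q[:,2]<153)];print(cam,"meter",cv2.minAreaRect(s[:,:2].astype(np.float32)),s[:,2].max())
E
```

```text
plain [520.1 239.9  79.5] 0.9
  top 544 [519.1 238.5  81.6] rect [519.4 239. ] [54.2 49.9] 10.4 circ [519.6 239.4] 27.6
  side 162 [518.9 229.7  81.5] rect [518.7 236. ] [54.8 54.3] 63.1 circ [517.7 236.2] 29.2
mark [549.8 121.5  82.4] 0.8
  top 622 [549.6 121.1  82.1] rect [549.9 120.7] [53.7 52.3] 2.0 circ [550.4 121.7] 27.4
  side 213 [548.2 115.1  82.4] rect [548.6 117.5] [57.9 50. ] 69.4 circ [550.8 117.1] 30.3
plate [ 533.5 -132.5   10.2] 0.1
  top 2664 [ 533.4 -132.    10.2] rect [ 533.7 -131.8] [118.5 117.8] 89.6 circ [ 533.7 -132.4] 60.1
  side 1492 [ 530.5 -137.4   11. ] rect [ 532.6 -135.3] [121.8 116.9] 69.3 circ [ 531.4 -135.7] 62.4
meter [ 576.4 -342.2  150.1] 3.6
  top 409 [ 574.5 -341.7  150.2] rect [ 575. -343.] [48.9 28.6] 29.5 circ [ 574.9 -342.8] 25.7
  side 286 [ 572.2 -350.1  151.5] rect [ 575.9 -347.3] [51.3 29.1] 28.2 circ [ 575.8 -347.5] 26.0
top stand ((575.5413208007812, -342.8023681640625), (86.62123107910156, 67.21977996826172), 30.68363380432129)
top meter ((574.8779907226562, -342.485107421875), (50.86991882324219, 29.69083595275879), 30.46796417236328) 152.86117301900288
side stand ((573.81689453125, -346.83441162109375), (90.17513275146484, 67.43134307861328), 30.779146194458008)
side meter ((575.3544921875, -347.7257080078125), (52.70310592651367, 29.398149490356445), 28.17634391784668) 152.99274145990387
```

Call:
arm_command(steps=[[[0,0,0.2],[0,0,0.0888],1],[[0,0,0.2],[0,0,0.0888],1],[[0,0,0.2],[0,0,0.0888],1],[[0,0,0.2],[0,0,0.0888],1],[[0,0,0.2],[0,0,0.0888],1],[[0,0,0.2],[0,0,0.0888],1],[[0,0,0.2],[0,0,0.0888],1],[[0,0,0],[0,0,0.0888],1]], squeeze=20)

```text
time: 0.9
eef_pos: [296.2, 605.8, 159.1]
eef_rot: [0.709, 0.705, -0.001, 0.0]
contact_force: [-0.1, 0.2, -0.0]
gripper_width: 0.999
gripper_force: 0.0
```

Call:
arm_command(steps=[[[-0.4,0.24,0],[0,0,0],1],[[-0.8,0.48,0],[0,0,0],1],[[-0.8,0.48,0],[0,0,0],1],[[-0.8,0.48,0],[0,0,0],1],[[-0.8,0.48,0],[0,0,0],1],[[-0.8,0.48,0],[0,0,0],1],[[-0.8,0.48,0],[0,0,0],1],[[-0.8,0.48,0],[0,0,0],1]])

```text
time: 1.7
eef_pos: [477.1, 304.6, 161.2]
eef_rot: [0.707, 0.707, -0.0, -0.0]
contact_force: [0.2, 0.8, -0.1]
gripper_width: 0.999
gripper_force: 0.0
```

Call:
arm_command(steps=[[[-0.8,0.48,0],[0,0,0],1],[[-0.4,0.3,0.2],[0,0,0],1],[[-0.1,0.1,0.3],[0,0,0],1],[[0,0,0.2],[0,0,0],1],[[0,0,0],[0,0,0],1]])

```text
time: 2.2
eef_pos: [519.3, 241.8, 124.1]
eef_rot: [0.707, 0.707, -0.001, -0.001]
contact_force: [-0.3, 0.4, 0.2]
gripper_width: 0.998
gripper_force: 0.0
```

Call:
arm_command(steps=[[[-0.05,0,0.3],[0,0,0],1],[[0,0,0.3],[0,0,0],1],[[0,0,0.2],[0,0,0],0.8],[[0,0,0.14],[0,0,0],0.8],[[0,0,0.05],[0,0,0],0.8],[[0,0,0],[0,0,0],0.8],[[0,0,0],[0,0,0],0.8]])

```text
time: 2.9
eef_pos: [520.8, 239.0, 77.3]
eef_rot: [0.707, 0.707, 0.0, 0.0]
contact_force: [-0.0, -0.5, -0.2]
gripper_width: 0.803
gripper_force: 0.0
```

```bash
python3 - <<'E'
from h import *
print(telemetry.read_state())
s,_=grab_frame("side");t,_=grab_frame("top")
a=cv2.resize(s[130:230,210:340],None,fx=6,fy=6,interpolation=cv2.INTER_CUBIC)
cv2.imwrite("pics/g1.png",a[:600,:780])
E
```

```text
{'time': 2.9, 'joint_pos': array([ 3.85773392e-01, -2.05401191e-02,  1.83767922e+00,  1.13375434e-05,
        1.32379735e+00,  3.85646305e-01]), 'joint_vel': array([-0.00175367, -0.0047292 , -0.00081816,  0.00011998,  0.00092424,
       -0.00011704]), 'joint_efforts': array([ 6.27745246e-02, -5.67577708e+01, -5.85984457e+01,  1.94763277e-03,
       -1.60502689e-02,  1.17915271e-03]), 'eef_pos': array([520.80346442, 239.03624977,  77.29489457]), 'eef_rot': array([7.07062789e-01, 7.07150695e-01, 3.04380180e-04, 1.22610533e-04]), 'contact_force': array([-0.04960429, -0.54666134, -0.23347932]), 'torque': array([-0.00208616, -0.01643025, -0.03962201]), 'gripper_force': 0.0, 'gripper_width': 0.8029108602333115}
```

View pics/g1.png

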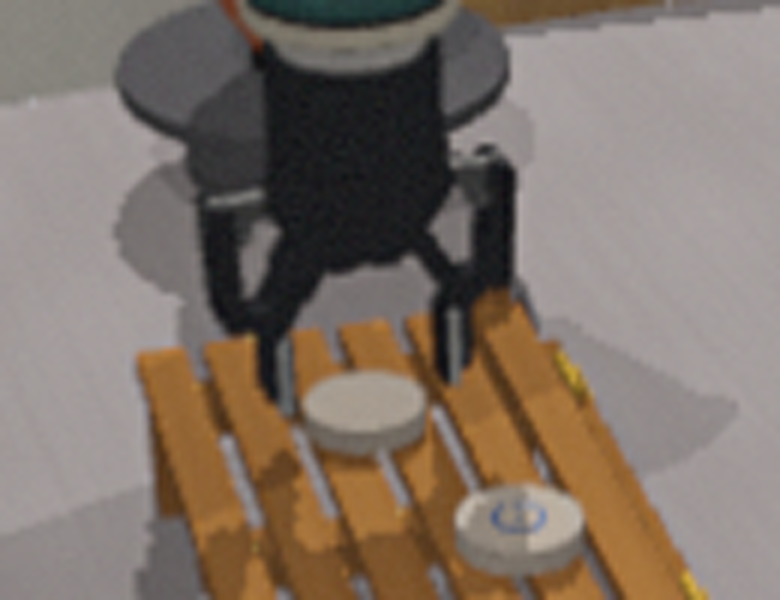

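The picture shows the fingers straddling the plain disc: the tips are near crop pixels (285,405) and (455,380), and the disc centre is at (365,405). I'll lower a bit more, then close.

Call:
arm_command(steps=[[[0,-0.02,0.1],[0,0,0],0.75],[[0,0,0.02],[0,0,0],0.75],[[0,0,0],[0,0,0],0.5],[[0,0,0],[0,0,0],0.5],[[0,0,0],[0,0,0],0.5],[[0,0,0],[0,0,0],0.5]])

```text
time: 3.6
eef_pos: [519.6, 238.9, 70.8]
eef_rot: [0.707, 0.707, -0.0, 0.0]
contact_force: [-0.1, 0.7, -0.3]
gripper_width: 0.616
gripper_force: 21.1
```

Call:
arm_command(steps=[[[0,0,-0.2],[0,0,0],0.5],[[0,0,-0.5],[0,0,0],0.5],[[-0.2,0,-0.4],[0,0,0],0.5],[[-0.5,0.02,0],[0,0,0],0.5],[[-0.8,0.05,0],[0,0,0],0.5],[[-0.8,0.05,0],[0,0,0],0.5],[[-0.8,0.05,0],[0,0,0],0.5],[[-0.8,0.05,0],[0,0,0],0.5]], squeeze=30)

```text
time: 4.4
eef_pos: [530.6, 42.4, 126.8]
eef_rot: [0.707, 0.707, 0.0, 0.0]
contact_force: [0.8, -0.0, -0.3]
gripper_width: 0.61
gripper_force: 33.1
```

Call:
arm_command(steps=[[[-0.8,0.05,0],[0,0,0],0.5],[[-0.8,0,0],[0,0,0],0.5],[[-0.8,0,0],[0,0,0],0.5],[[-0.7,0,0],[0,0,0],0.5],[[-0.43,0,0.2],[0,0,0],0.5],[[0,0,0.4],[0,0,0],0.5],[[0,0,0.4],[0,0,0],0.5],[[0,0,0],[0,0,0],0.5]])

```text
time: 5.2
eef_pos: [532.0, -132.5, 74.0]
eef_rot: [0.707, 0.707, -0.001, -0.001]
contact_force: [-0.6, 0.7, 0.0]
gripper_width: 0.612
gripper_force: 33.1
```

Call:
arm_command(steps=[[[0,0.026,0.3],[0,0,0],0.5],[[0,0,0.4],[0,0,0],0.5],[[0,0,0.3],[0,0,0],0.5],[[0,0,0.16],[0,0,0],0.5],[[0,0,0],[0,0,0],0.5],[[0,0,0],[0,0,0],0.5]])

```text
time: 5.8
eef_pos: [534.8, -132.6, 18.4]
eef_rot: [0.707, 0.707, 0.0, 0.0]
contact_force: [0.3, 0.3, -0.1]
gripper_width: 0.612
gripper_force: 33.1
```

```bash
python3 - <<'E'
from h import *
print(telemetry.read_state()["eef_pos"],telemetry.read_state()["contact_force"])
s,ds=grab_frame("side");t,dt=grab_frame("top")
a=cv2.resize(s[240:340,270:390],None,fx=6,fy=6,interpolation=cv2.INTER_CUBIC)
cv2.imwrite("pics/p1.png",a[:600,:780])
E
```

```text
[ 534.76799167 -132.62305512   18.42184412] [ 0.28674571  0.31630028 -0.11790123]
```

View pics/p1.png

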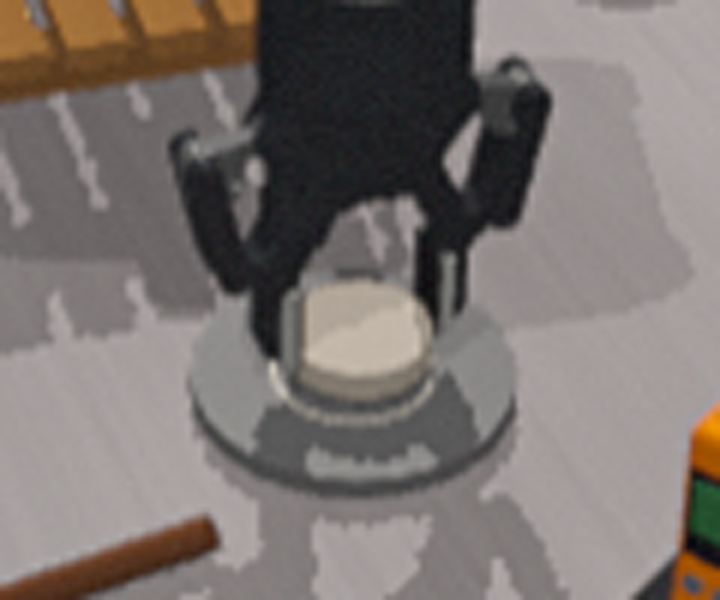

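The disc is held level, 6–8 mm above the plate, with its centre near crop pixel (362,335). That is about 2 mm to the right of the white circle's middle, near x=356. I'll correct that and lower gently.

Call:
arm_command(steps=[[[0,-0.03,0.05],[0,0,0],0.5],[[0,0,0.05],[0,0,0],0.5],[[0,0,0.02],[0,0,0],0.5],[[0,0,0],[0,0,0],0.5],[[0,0,0],[0,0,0],0.5]])

```text
time: 6.4
eef_pos: [532.9, -132.6, 11.8]
eef_rot: [0.707, 0.707, 0.0, -0.0]
contact_force: [-0.4, -0.1, -0.6]
gripper_width: 0.609
gripper_force: 33.1
```

Call:
arm_command(steps=[[[0,0,0.01],[0,0,0],0.5],[[0,0,0],[0,0,0],0.5]])

```text
time: 6.6
eef_pos: [532.9, -132.6, 11.3]
eef_rot: [0.707, 0.707, -0.0, 0.0]
contact_force: [0.6, -0.3, -0.4]
gripper_width: 0.614
gripper_force: 33.1
```

Call:
arm_command(steps=[[[0,0,0.01],[0,0,0],0.5],[[0,0,0],[0,0,0],0.5]])

```text
time: 6.8
eef_pos: [532.9, -132.6, 10.8]
eef_rot: [0.707, 0.707, 0.0, 0.0]
contact_force: [0.1, 0.6, -0.5]
gripper_width: 0.612
gripper_force: 33.2
```

Call:
arm_command(steps=[[[0,0,0.01],[0,0,0],0.5],[[0,0,0],[0,0,0],0.5]])

```text
time: 7.0
eef_pos: [533.0, -132.6, 10.8]
eef_rot: [0.707, 0.707, 0.0, 0.0]
contact_force: [-3.6, 1.0, 6.3]
gripper_width: 0.609
gripper_force: 33.8
```

Call:
arm_command(steps=[[[0,0,0],[0,0,0],0.8],[[0,0,0],[0,0,0],0.8],[[0,0,0],[0,0,0],0.8],[[0,0,-0.3],[0,0,0],1],[[0,0,-0.8],[0,0,0],1],[[0,0,-0.8],[0,0,0],1],[[0.6,0,-0.4],[0,0,0],1],[[0.8,0,0],[0,0,0],1]], squeeze=20)

```text
time: 7.8
eef_pos: [534.2, -63.0, 130.3]
eef_rot: [0.708, 0.706, 0.002, 0.003]
contact_force: [0.9, -0.4, 0.2]
gripper_width: 1.005
gripper_force: 0.0
```

Call:
arm_command(steps=[[[0.8,0.05,0],[0,0,0],1],[[0.8,0.05,0],[0,0,0],1],[[0.8,0.05,0],[0,0,0],1],[[0.8,0.1,0],[0,0,0],1],[[0.4,0.07,0],[0,0,0],1],[[0,0,0],[0,0,0],1]])

```text
time: 8.4
eef_pos: [549.0, 119.8, 126.4]
eef_rot: [0.706, 0.708, 0.0, 0.0]
contact_force: [-1.0, -0.0, 0.2]
gripper_width: 1.003
gripper_force: 0.0
```

```bash
cat > plate.py <<'E'
from h import *
import sys
ztop=float(sys.argv[1])
p,d=grab_frame("top")
cv2.imwrite("pics/plt.png",p)
c=np.load("plate_uv.npy") if 0 else None
P=cloud("top",d);print(telemetry.read_state()["eef_pos"])
q=P[np.linalg.norm(P[:,:2]-[533.5,-132.3],axis=1)<80]
pl=q[abs(q[:,2]-10)<3][:,:2].astype(np.float32); di=q[abs(q[:,2]-ztop)<3][:,:2].astype(np.float32)
print("plate",cv2.minEnclosingCircle(pl),cv2.minAreaRect(pl)[0],"disc",cv2.minEnclosingCircle(di),cv2.minAreaRect(di)[:2],np.median(q[abs(q[:,2]-ztop)<3][:,2]))
# colour edges: cream disc blob
hsv=cv2.cvtColor(p,cv2.COLOR_BGR2HSV)[200:320,300:420]
b=p[200:320,300:420].astype(int); m=((b.min(2)>115)&(b[:,:,2]-b[:,:,0]>12)).astype(np.uint8)
n,l,s,ce=cv2.connectedComponentsWithStats(m); i=1+np.argmax(s[1:,4]); print("blob",s[i],ce[i]+[300,200],px2w("top",[ce[i]+[300,200]],z=ztop))
cv2.imwrite("pics/plc.png",cv2.resize(p[215:305,310:410],None,fx=6,fy=6,interpolation=cv2.INTER_CUBIC))
E
python3 plate.py 22
```

```text
[548.91155379 118.41651002 126.25235829]
plate ((533.595458984375, -132.4323272705078), 60.04645919799805) (533.4580688476562, -131.88304138183594) disc ((533.8901977539062, -131.70521545410156), 26.897417068481445) ((533.8104858398438, -131.61834716796875), (52.177734375, 52.63581466674805)) 22.16479464115571
blob [ 45  44  29  29 628] [358.8566879  257.38853503] [[ 533.21291089 -132.11325098   22.        ]]
```

Call:
arm_command(steps=[[[0.046,0.01,0.3],[0,0,0],0.8],[[0,0,0.4],[0,0,0],0.8],[[0,0,0.2],[0,0,0],0.8],[[0,0,0.12],[0,0,0],0.75],[[0,0,0.04],[0,0,0],0.75],[[0,0,0],[0,0,0],0.75],[[0,0,0],[0,0,0],0.75]])

```text
time: 9.15
eef_pos: [549.7, 119.7, 73.0]
eef_rot: [0.707, 0.707, 0.0, 0.0]
contact_force: [0.1, 0.5, -0.8]
gripper_width: 0.747
gripper_force: 0.0
```

Call:
arm_command(steps=[[[0.02,0,0.03],[0,0,0],0.75],[[0,0,0.01],[0,0,0],0.5],[[0,0,0],[0,0,0],0.5],[[0,0,0],[0,0,0],0.5],[[0,0,0],[0,0,0],0.5],[[0,0,0],[0,0,0],0.5]])

```text
time: 9.75
eef_pos: [549.5, 120.9, 70.8]
eef_rot: [0.707, 0.707, 0.0, 0.0]
contact_force: [-3.3, 0.8, 5.8]
gripper_width: 0.614
gripper_force: 20.5
```

Call:
arm_command(steps=[[[0,0,-0.2],[0,0,0],0.5],[[0,0,-0.5],[0,0,0],0.5],[[-0.2,0,-0.4],[0,0,0],0.5],[[-0.5,-0.05,0],[0,0,0],0.5],[[-0.8,-0.05,0],[0,0,0],0.5],[[-0.8,-0.05,0],[0,0,0],0.5],[[-0.8,-0.05,0],[0,0,0],0.5],[[-0.8,-0.05,0],[0,0,0],0.5]], squeeze=30)

```text
time: 10.55
eef_pos: [536.6, -75.8, 125.9]
eef_rot: [0.707, 0.707, 0.0, 0.0]
contact_force: [1.0, 0.1, -0.7]
gripper_width: 0.617
gripper_force: 31.6
```

Call:
arm_command(steps=[[[-0.7,-0.05,0],[0,0,0],0.5],[[-0.4,-0.03,0.2],[0,0,0],0.5],[[-0.066,0,0.4],[0,0,0],0.5],[[0,0,0.5],[0,0,0],0.5],[[0,0,0.4],[0,0,0],0.5],[[0,0,0.2],[0,0,0],0.5],[[0,0,0],[0,0,0],0.5],[[0,0,0],[0,0,0],0.5]])

```text
time: 11.35
eef_pos: [533.3, -132.7, 41.3]
eef_rot: [0.707, 0.707, 0.0, 0.0]
contact_force: [0.3, -0.1, 0.1]
gripper_width: 0.611
gripper_force: 31.6
```

Call:
arm_command(steps=[[[0,0,0.15],[0,0,0],0.5],[[0,0,0.1],[0,0,0],0.5],[[0,0,0.05],[0,0,0],0.5],[[0,0,0.02],[0,0,0],0.5],[[0,0,0],[0,0,0],0.5],[[0,0,0],[0,0,0],0.5]])

```text
time: 11.95
eef_pos: [533.0, -132.6, 24.5]
eef_rot: [0.707, 0.707, 0.0, 0.0]
contact_force: [-0.6, 1.4, -0.3]
gripper_width: 0.611
gripper_force: 31.6
```

Call:
arm_command(steps=[[[0,0,0.02],[0,0,0],0.5],[[0,0,0],[0,0,0],0.5],[[0,0,0],[0,0,0],0.5]])

```text
time: 12.25
eef_pos: [532.9, -132.6, 23.3]
eef_rot: [0.707, 0.707, -0.0, -0.0]
contact_force: [-0.5, -0.5, -0.6]
gripper_width: 0.613
gripper_force: 31.6
```

Call:
arm_command(steps=[[[0,0,0.01],[0,0,0],0.5],[[0,0,0],[0,0,0],0.5]])

```text
time: 12.45
eef_pos: [533.0, -132.6, 23.0]
eef_rot: [0.707, 0.707, 0.0, 0.0]
contact_force: [-1.3, 0.4, 1.8]
gripper_width: 0.609
gripper_force: 31.8
```

Call:
arm_command(steps=[[[0,0,0.006],[0,0,0],0.5],[[0,0,0],[0,0,0],0.5]])

```text
time: 12.65
eef_pos: [533.0, -132.6, 23.0]
eef_rot: [0.707, 0.707, 0.0, 0.0]
contact_force: [-3.3, 0.9, 6.4]
gripper_width: 0.608
gripper_force: 32.2
```

Call:
arm_command(steps=[[[0,0,0],[0,0,0],0.8],[[0,0,0],[0,0,0],0.8],[[0,0,0],[0,0,0],0.8],[[0,0,-0.3],[0,0,0],0.9],[[0,0,-0.5],[0,0,0.0952],1],[[0,0,-0.5],[0,0,0.0952],1],[[0,0,-0.5],[0,0,0.0952],1],[[0,0,-0.5],[0,0,0.0952],1]], squeeze=20)

```text
time: 13.45
eef_pos: [532.9, -132.6, 139.8]
eef_rot: [0.885, 0.465, 0.0, 0.0]
contact_force: [0.8, 0.5, 0.2]
gripper_width: 1.0
gripper_force: 0.0
```

Call:
arm_command(steps=[[[0,0,-0.5],[0,0,0.0952],1],[[0,0,-0.5],[0,0,0.0952],1],[[0,0,-0.1],[0,0,0.0952],1],[[0,0,0],[0,0,0],1],[[0,0,0],[0,0,0],1]])

```text
time: 13.95
eef_pos: [532.7, -132.5, 192.7]
eef_rot: [0.965, 0.261, 0.0, 0.0]
contact_force: [-0.1, -0.0, -0.1]
gripper_width: 0.996
gripper_force: 0.0
```

Call:
arm_command(steps=[[[-0.14,0.4,0],[0,0,0],1],[[-0.27,0.8,0],[0,0,0],1],[[-0.27,0.8,0],[0,0,0],1],[[-0.27,0.8,0],[0,0,0],1],[[-0.27,0.8,0],[0,0,0],1],[[-0.16,0.46,0],[0,0,0],1],[[0,0,0],[0,0,0],1],[[0,0,0],[0,0,0],1]])

```text
time: 14.75
eef_pos: [574.4, -342.9, 191.4]
eef_rot: [0.966, 0.26, -0.001, -0.001]
contact_force: [0.2, 0.0, -0.3]
gripper_width: 0.997
gripper_force: 0.0
```

```bash
python3 plate.py 34; python3 -c "
from h import *
s=telemetry.read_state();e=s['eef_pos'];q=s['eef_rot'];print(e,q)
from scipy.spatial.transform import Rotation as R
R_=R.from_quat(q).as_matrix();print(R_[:,1],R_.T@(np.array([574.8,-343.3,e[2]])-e)/50)
s,_=grab_frame('side');t=cv2.imread('pics/plt.png')
a=cv2.resize(s[210:410,300:500],None,fx=2,fy=2,interpolation=cv2.INTER_CUBIC)
b=cv2.resize(t[215:305,310:410],None,fx=4,fy=4,interpolation=cv2.INTER_CUBIC)
C=np.zeros((400,800,3),np.uint8);C[:,:400]=a;C[:360,400:]=b;cv2.imwrite('pics/m1.png',C)"
```

```text
[ 574.51038597 -342.33092212  191.86124026]
plate ((533.6669311523438, -132.36410522460938), 59.979618072509766) (533.5143432617188, -131.73910522460938) disc ((533.8943481445312, -132.35023498535156), 26.899520874023438) ((533.6434326171875, -132.36129760742188), (52.04723358154297, 52.39609909057617)) 34.203637766442284
blob [ 44  43  30  30 530] [358.3245283  257.15849057] [[ 531.86620008 -129.85343493   34.        ]]
[ 574.51038597 -342.33092212  191.86124026] [ 9.65565131e-01  2.60160719e-01 -3.27617719e-04 -5.21071014e-04]
[ 0.5024039  -0.86463226 -0.00117672] [-4.72918868e-03  1.96679843e-02 -2.14339473e-05]
```

View pics/m1.png

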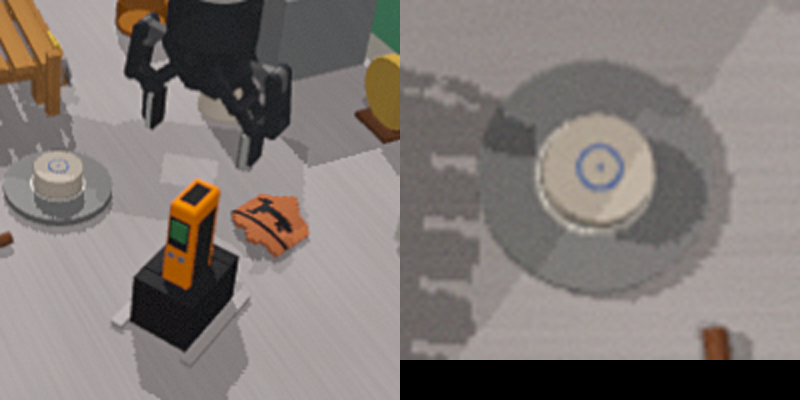

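The stack looks concentric, with the ring up and the blue dot at crop pixel (600,167). The meter is upright and the gripper is above it. I'll descend.

Call:
arm_command(steps=[[[0,0.02,0.3],[0,0,0],1],[[0,0,0.4],[0,0,0],1],[[0,0,0.4],[0,0,0],1],[[0,0,0.4],[0,0,0],1],[[0,0,0.3],[0,0,0],1],[[0,0,0.1],[0,0,0],0.6],[[0,0,0],[0,0,0],0.5],[[0,0,0],[0,0,0],0.45]])

```text
time: 15.65
eef_pos: [575.6, -343.8, 98.4]
eef_rot: [0.966, 0.259, 0.0, 0.0]
contact_force: [0.3, -0.4, 0.3]
gripper_width: 0.514
gripper_force: 0.0
```

Call:
arm_command(steps=[[[0,0,0],[0,0,0],0.4],[[0,0,0],[0,0,0],0.36],[[0,0,0],[0,0,0],0.33],[[0,0,0],[0,0,0],0.31],[[0,0,0],[0,0,0],0.29],[[0,0,0],[0,0,0],0.2],[[0,0,0],[0,0,0],0.2],[[0,0,0],[0,0,0],0.2]])

```text
time: 16.45
eef_pos: [575.7, -344.3, 98.4]
eef_rot: [0.966, 0.259, 0.001, 0.001]
contact_force: [2.9, -4.0, 5.4]
gripper_width: 0.325
gripper_force: 20.0
```

Call:
arm_command(steps=[[[0,0.02,0],[0,0,0],0.2],[[0,0,0],[0,0,0],0.2],[[0,0,0],[0,0,0],0.2]], squeeze=40)

```text
time: 16.75
eef_pos: [575.9, -344.6, 98.4]
eef_rot: [0.966, 0.259, 0.0, 0.0]
contact_force: [0.1, 0.1, 8.4]
gripper_width: 0.322
gripper_force: 42.4
```

Call:
arm_command(steps=[[[0,0,-0.1],[0,0,0],0.2],[[0,0,-0.15],[0,0,0],0.2],[[0,0,0],[0,0,0],0.2]])

```text
time: 17.05
eef_pos: [575.8, -344.7, 110.6]
eef_rot: [0.966, 0.259, 0.0, 0.0]
contact_force: [1.4, -1.8, 0.7]
gripper_width: 0.323
gripper_force: 41.6
```

Call:
arm_command(steps=[[[0,0,-0.2],[0,0,0],0.2],[[0,0,-0.3],[0,0,0],0.2],[[0,0,-0.4],[0,0,0],0.2],[[0,0,-0.4],[0,0,0],0.2],[[0,0,-0.4],[0,0,0],0.2],[[0,0,-0.1],[0,0,0],0.2],[[0,0,0],[0,0,0],0.2],[[0,0,0],[0,0,0],0.2]])

```text
time: 17.85
eef_pos: [575.4, -344.3, 198.6]
eef_rot: [0.966, 0.259, -0.001, -0.001]
contact_force: [-0.4, 0.8, -1.8]
gripper_width: 0.324
gripper_force: 41.4
```

```bash
python3 - <<'E'
from h import *
st=telemetry.read_state();print(st['eef_pos'],st['eef_rot'],st['contact_force'])
s,ds=grab_frame("side");t,dt=grab_frame("top")
np.save("ds1.npy",ds)
print("mark top", px2w("top",[(359.6,256.4)],z=34))
cv2.imwrite("pics/m2.png",cv2.resize(s[190:390,300:500],None,fx=3,fy=3,interpolation=cv2.INTER_CUBIC))
# orange housing in side cloud
hsv=cv2.cvtColor(s,cv2.COLOR_BGR2HSV); e=st['eef_pos']
P=px2w("side",np.array([(u,v) for v in range(480) for u in range(640)]),depth=ds.ravel())
near=(np.linalg.norm(P[:,:2]-e[:2],axis=1)<60)&(ds.ravel()>0)
org=(hsv[...,0]>6)&(hsv[...,0]<20)&(hsv[...,1]>180)&(hsv[...,2]>60)
q=P[near&org.ravel()];print(len(q),q.min(0),q.max(0))
for z in range(100,260,20):
    k=q[abs(q[:,2]-z)<10]
    if len(k)>10: print(z,len(k),k.mean(0).round(1),cv2.minAreaRect(k[:,:2].astype(np.float32)))
k=P[near]; print("lowest z",np.percentile(k[k[:,2]>72][:,2],[0.5,2]))
E
```

```text
[ 575.43967603 -344.3002782   198.5981824 ] [ 9.65856698e-01  2.59075441e-01 -5.16563538e-04 -6.98972557e-04] [-0.3790597   0.79596981 -1.82505092]
mark top [[ 533.38003964 -132.40601692   34.        ]]
752 [ 547.78407596 -370.09321861  129.53956936] [ 594.48751116 -326.75374397  275.15904359]
140 87 [ 563.6 -359.1  144.4] ((570.6478881835938, -359.3836975097656), (22.163076400756836, 45.071571350097656), 83.81909942626953)
160 144 [ 559.4 -359.8  159.6] ((570.4354248046875, -359.4874267578125), (22.157564163208008, 46.6182975769043), 85.83606719970703)
180 135 [ 557.4 -359.7  179.8] ((570.249267578125, -359.856201171875), (21.4672908782959, 45.92525863647461), 84.78011322021484)
200 93 [ 557.7 -360.9  199.8] ((556.1458740234375, -359.5010681152344), (10.980040550231934, 26.58162498474121), 49.225955963134766)
220 49 [ 562.1 -365.6  220.5] ((555.5914916992188, -358.1392822265625), (11.073943138122559, 27.60068702697754), 43.58782958984375)
240 157 [ 559.1 -357.7  243.6] ((561.8480224609375, -346.79083251953125), (42.49147033691406, 27.422645568847656), 82.9929428100586)
lowest z [121.79013199 143.70140991]
```

View pics/m2.png

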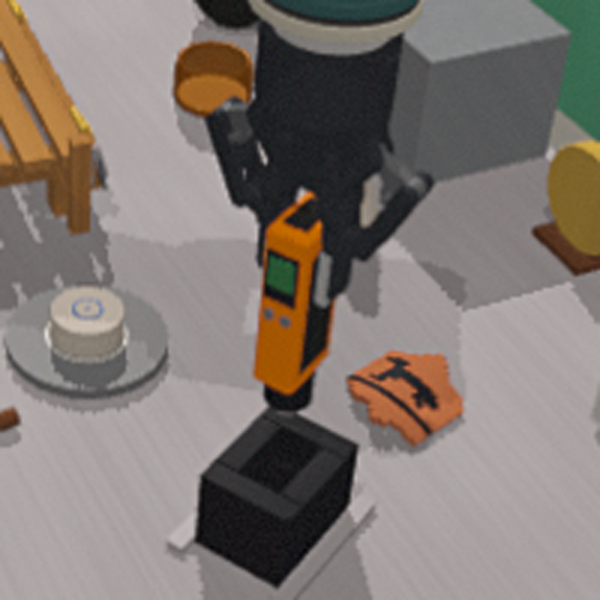

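The meter hangs upright in the gripper, clear of the stand. Its tip is near crop pixel (286,413) and the blue dot near (87,308). I'll check the tip offset relative to the mark in the side view.

```bash
python3 - <<'E'
from h import *
from scipy.spatial.transform import Rotation as R
st=telemetry.read_state();e=st['eef_pos'];Rm=R.from_quat(st['eef_rot']).as_matrix()
m=px2w("side",[(300+87.5/3-.5,190+308.5/3-.5)],z=34)[0];print("mark side",m)
b=m-np.array([533.2,-132.4,34])
for z in(100,102,104): print("tip side",z,(px2w("side",[(300+286.5/3-.5,190+413/3-.5)],z=z)[0]-b-e).round(1))
print("collar top z~136",(px2w("side",[(300+292/3-.5,190+386/3-.5)],z=136)[0]-b-e).round(1))
print(Rm.T@(np.array([533.2,-132.6,e[2]])-e)/50, st['torque'])
E
```

```text
mark side [ 533.91774611 -131.59980053   34.        ]
tip side 100 [  0.6  -0.1 -98.5]
tip side 102 [ -0.6  -1.9 -96.5]
tip side 104 [ -1.8  -3.8 -94.5]
collar top z~136 [ -6.7 -13.7 -62.5]
[ 1.38845635 -4.08869988  0.00604252] [-0.00424918 -0.03839604  0.02860972]
```

Call:
arm_command(steps=[[[0.14,-0.4,0],[0,0,0],0.2],[[0.24,-0.7,0],[0,0,0],0.2],[[0.24,-0.7,0],[0,0,0],0.2],[[0.24,-0.7,0],[0,0,0],0.2],[[0.24,-0.7,0],[0,0,0],0.2],[[0.19,-0.6,0],[0,0,0],0.2],[[0.098,-0.289,0],[0,0,0],0.2],[[0,0,0.2],[0,0,0],0.2]])

```text
time: 18.75
eef_pos: [533.8, -131.7, 190.7]
eef_rot: [0.966, 0.26, 0.001, 0.0]
contact_force: [0.2, -1.0, -2.1]
gripper_width: 0.319
gripper_force: 41.4
```

Call:
arm_command(steps=[[[0,0,0.3],[0,0,0],0.2],[[0,0,0.3],[0,0,0],0.2],[[0,0,0.25],[0,0,0],0.2],[[0,0,0.1],[0,0,0],0.2],[[0,0,0],[0,0,0],0.2],[[0,0,0],[0,0,0],0.2]])

```text
time: 19.35
eef_pos: [533.7, -133.1, 142.8]
eef_rot: [0.966, 0.259, 0.0, 0.0]
contact_force: [0.1, 0.6, -1.2]
gripper_width: 0.328
gripper_force: 41.3
```

```bash
python3 - <<'E'
from h import *
st=telemetry.read_state();print(st['eef_pos'],st['contact_force'])
F=[telemetry.read_state()['contact_force'][2]]
s,_=grab_frame("side");F.append(telemetry.read_state()['contact_force'][2]);t,_=grab_frame("top");F.append(telemetry.read_state()['contact_force'][2]);print(F)
cv2.imwrite("pics/m3.png",cv2.resize(s[245:325,290:370],None,fx=7,fy=7,interpolation=cv2.INTER_CUBIC))
E
```

```text
[ 533.72353616 -133.12683977  142.83211237] [ 0.09067041  0.6241695  -1.19016239]
[np.float64(-1.1901623888541457), np.float64(-1.3808408967413983), np.float64(-1.741647634664786)]
```

View pics/m3.png

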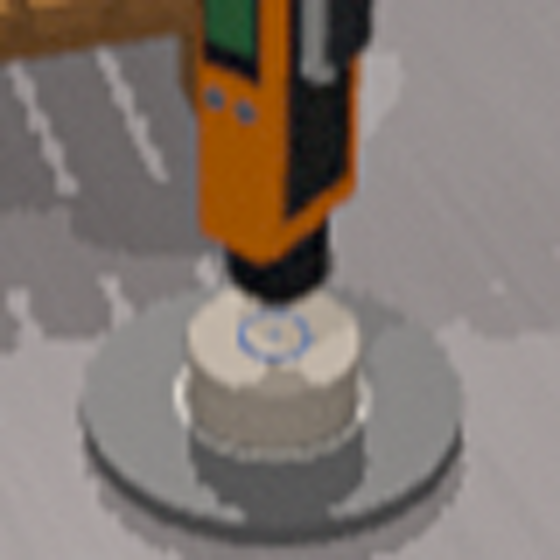

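The tip is above the ring. The collar axis is near crop x=279 and the dot is at (275,335), so the lateral error is about 1 mm and the gap about 12 mm. I'll trim the position and creep down on force.

Call:
arm_command(steps=[[[-0.007,-0.016,0.08],[0,0,0],0.2],[[0,0,0.08],[0,0,0],0.2],[[0,0,0.04],[0,0,0],0.2],[[0,0,0],[0,0,0],0.2],[[0,0,0],[0,0,0],0.2]])

```text
time: 19.95
eef_pos: [532.8, -132.3, 132.5]
eef_rot: [0.966, 0.259, 0.0, 0.0]
contact_force: [0.5, 1.0, -1.7]
gripper_width: 0.326
gripper_force: 41.4
```

```bash
cat > f.py <<'E'
from h import *
F=[];E=[]
for i in range(10):
    grab_frame("top");s=telemetry.read_state();F.append(s['contact_force']);E.append(s['eef_pos'])
print(np.mean(E,0).round(2),np.mean(F,0).round(2),(np.std(F,0)/3).round(2),s['time'])
E
python3 f.py
```

```text
[ 532.86 -132.36  132.6 ] [-0.11  0.13 -1.95] [0.14 0.16 0.13] 20.45
```

Call:
arm_command(steps=[[[0,0,0.02],[0,0,0],0.2],[[0,0,0.02],[0,0,0],0.2],[[0,0,0.02],[0,0,0],0.2],[[0,0,0.01],[0,0,0],0.2],[[0,0,0],[0,0,0],0.2],[[0,0,0],[0,0,0],0.2]])

```text
time: 21.05
eef_pos: [532.9, -132.4, 129.1]
eef_rot: [0.966, 0.259, 0.0, 0.0]
contact_force: [-0.3, 0.0, -0.3]
gripper_width: 0.326
gripper_force: 41.5
```

```bash
python3 f.py
```

```text
[ 532.84 -132.36  129.05] [-0.04 -0.08 -0.23] [0.21 0.15 0.21] 21.55
```

Call:
arm_command(steps=[[[0,0,0.02],[0,0,0],0.2],[[0,0,0.015],[0,0,0],0.2],[[0,0,0.01],[0,0,0],0.2],[[0,0,0],[0,0,0],0.2],[[0,0,0],[0,0,0],0.2]])

```text
time: 22.05
eef_pos: [532.8, -132.4, 126.8]
eef_rot: [0.966, 0.259, 0.0, 0.0]
contact_force: [-0.7, -0.5, 0.7]
gripper_width: 0.325
gripper_force: 41.6
```

```bash
python3 f.py; python3 - <<'E'
from h import *
s,_=grab_frame("side");t,_=grab_frame("top")
a=cv2.resize(s[245:325,290:370],None,fx=5,fy=5,interpolation=cv2.INTER_CUBIC)
b=cv2.resize(s[170:340,230:430],None,fx=2,fy=2,interpolation=cv2.INTER_CUBIC)
C=np.zeros((400,800,3),np.uint8);C[:,:400]=a;C[:340,400:]=b;cv2.imwrite("pics/m4.png",C)
E
```

```text
[ 532.84 -132.35  126.79] [ 0.05 -0.06  0.79] [0.17 0.14 0.13] 22.55
```

View pics/m4.png

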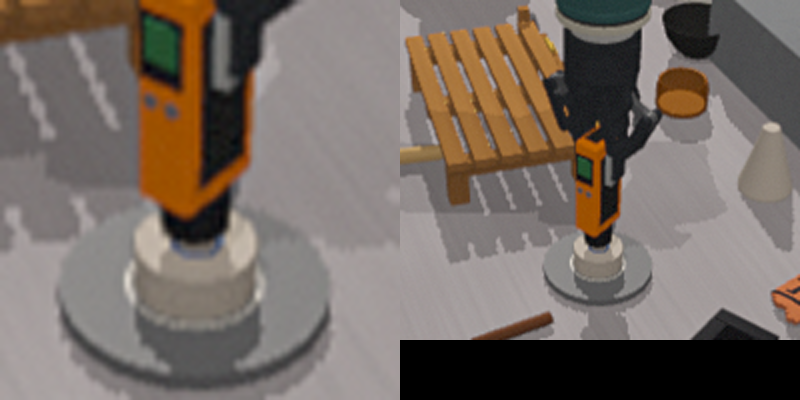

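The meter stands upright with its head in the ring and a net push of about 2.6 N. The ring's front arc shows at crop pixel (195,250), centred under the collar, and the stack is still centred on the plate. I'll hand in.

```bash
python3 -c "
from plant import r
print(r.close_job())"
```

```text
the job is handed in; nothing more can be done
None
```

I handed the job in at about 23 s on the robot's clock: both discs are centred on the plate, and the gripper holds the meter upright with its head on the blue ring, pushed in about 4 mm (half its travel) at roughly 2.6 N.

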